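Clear the veterinary table after a procedure: sharps first

ROBOT

A 6-joint arm with a two-finger parallel gripper is mounted at the origin on the work surface. World frame = base frame: x ahead of the robot, y to its left, z up, the work surface at z = 0. Lengths are in m, angles in rad, forces in N, time in s.
With the tool pointing down it reaches from about 0.35 to 0.85 m from the base axis. Payload 8.1 kg.
Tool frame: the origin (TCP) lies on the front face of the gripper's body, between the roots of the fingers; the fingertips stand 84 mm ahead of it and the grasp point (between the pads) lies 65 mm ahead of it; x points along the fingers, y is the direction in which the jaws open and shut, and the axes are right-handed (so a half turn about x gives the same grasp; the last joint's range is limited). The gripper opens to 93 mm and grips with 3 to 60 N. Pads are 15 mm wide; open, the fingers measure 128 mm over their backs; the gripper's body (75 mm by 188 mm) begins 65 mm behind the grasp point.
Start: joints at [1.108, 0.13, 1.488, -0, 1.523, -0.085], TCP at [0.221, 0.558, 0.303] pointing down, gripper open.
Joint ranges: [-2.96, 2.96], [-0.89, 2.26], [0.02, 2.5], [-1.34, 4.48], [0, 2.73], [-2.66, 2.66]. Speed limits (rad/s): [2.39, 2.39, 2.79, 3.14, 3.14, 3.14].

INTERFACE

Orientations are given as a rotation vector (axis times angle).
In Python, from plant import telemetry, read_camera, camera_params, robot gives the robot as it stands.
- The arm moves only by the tool step_arm, never from a script. Its argument "commands" is a list of rows, each an object with "xyz": the shift along the tool's x, y, z in mm, a list of three; "turn": the turn, a rotation vector about the tool's x, y, z in rad, a list of three; "grip": the finger opening in mm, from 0 to 93. In form: [{"xyz": [dx, dy, dz], "turn": [ax, ay, az], "grip": grip}, ...]. A call has 1 to 12 rows; each row is the pose to reach, as a shift and turn from the pose commanded when the call began, along the tool's axes at that moment; what a row does not reach only later rows make up. A row lasts 1/8 s, in which the tool goes at most 62.5 mm and 10.7 degrees, less where a joint would pass 70% of its speed; a pose out of reach is approached as far as the arm can. A call with a gripper value outside its range is refused whole. The fingers move at their own pace and stop on an object; "force" is the grip in N (left out, the last holds). Time passes only in rows, so rows that repeat a pose let the fingers close. It gives the time, the measured TCP pose, the force and the opening at its end, in the units of the state.
- telemetry.read_state(): the state, without advancing time (a new reading comes with each control period).
- read_camera(name): name is "scene" or "top" or "wrist"; returns the picture (420x560x3 uint8, red, green, blue); there is no depth.
- camera_params(name): a dict with "mtx" (3x3 intrinsics, pixels), "k1" (the pictures are not rectified: a ray, as slopes to the right and down, at radius r is drawn at 1 + k1 r^2 times it, then the intrinsics apply), "rvec" (rotation vector, rad) and "tvec" (3), from world to camera coordinates, as OpenCV has them. Camera axes: x right, y down, z forward; pixel columns grow to the right and rows downward; lengths in m; the calibration is good to about 2 mm. A picture is of the moment at which its call begins: read the wrist's pose just before it. camera_params takes no time and is no camera call; for the wrist camera it gives the pose at the moment of the call.
- robot.close_job(): hands the job in, once; it reports no verdict.
The state is a dict: "t": time; "q": joint angles; "dq": joint speeds; "joint_torque": joint torques, N m; "tool_pos": TCP position; "orientation": TCP orientation; "force": force on the tool from outside, world axes, zero at the start; "wrist_torque": the same for the moment, N m; "opening": finger opening in m.
Only numpy, scipy, OpenCV 4.12 (cv2) and the standard library are available. Lean on these libraries where they do the work, as an engineer would, in place of code of your own. Each camera call takes 0.05 s, during which the arm holds its last target. There are 200 camera calls.

TASK

Clear up after the procedure, sharps first: put both used syringes into the yellow sharps tub before you move anything else. Then lay the forceps flat in the steel tray and stand the red-capped vial upright in the red tray and the white-capped vial upright in the white tray. Leave the green-capped vial standing where it is, it is still in use.

Things in the scene. Friction and masses are not known exactly. Their poses are not given: they have to be found in the camera images.
- syringe_orange: Used white syringe with orange plunger and orange needle cap, lying flat along its x axis, 98 mm long, loose, 14 to 28 g. Origin under mid-length, on the surface it lies on. White barrel 14 mm in diameter, x = -20 to +36 mm, axis 7 mm up; flange 26 mm wide, 14 mm high at x = -21.5; coloured thumb end to x = -48, coloured cap (9 mm in diameter) to x = +50.
- syringe_blue: Used white syringe with blue plunger and blue needle cap, lying flat along its x axis, 98 mm long, loose, 14 to 28 g. Origin under mid-length, on the surface it lies on. White barrel 14 mm in diameter, x = -20 to +36 mm, axis 7 mm up; flange 26 mm wide, 14 mm high at x = -21.5; coloured thumb end to x = -48, coloured cap (9 mm in diameter) to x = +50.
- forceps: Steel thumb forceps (rigid) lying flat: 126 mm long along its x axis, two slim legs 17 mm wide over all between x = -40 and +20 mm, narrowing to both ends, 8 mm high. Origin on the surface it lies on, near the middle of its length: the closed back end is at x = -62 mm, the tips at x = +64 mm. Loose, 21 to 42 g.
- vial_red: Amber glass vial with a red cap, standing upright: 26 mm in diameter up to 42 mm, then a narrower neck, cap 21 mm in diameter from 49 to 60 mm (its top). Origin at the centre of its underside, z up. Loose, 28 to 56 g.
- vial_white: Amber glass vial with a white cap, standing upright: 26 mm in diameter up to 42 mm, then a narrower neck, cap 21 mm in diameter from 49 to 60 mm (its top). Origin at the centre of its underside, z up. Loose, 28 to 56 g.
- vial_green: Amber glass vial with a green cap, standing upright: 26 mm in diameter up to 42 mm, then a narrower neck, cap 21 mm in diameter from 49 to 60 mm (its top). Origin at the centre of its underside, z up. Loose, 28 to 56 g. Still in use: it must stay standing where it is.
- sharps_tub: Open yellow plastic sharps tub with a red rim, fixed: 110 mm along its x, 150 mm along its y (the rim band adds 4 mm all round), 50 mm high, walls and floor 4 mm thick, so inside 102 x 142 mm. Origin at the centre of its underside, on the table.
- steel_tray: Open shallow rectangular steel instrument tray, fixed: 100 mm along its x, 160 mm along its y, 22 mm high, walls and floor 4 mm thick, so inside 92 x 152 mm. Origin at the centre of its underside, on the table.
- red_tray: Small shallow square red plastic tray, fixed: 64 x 64 mm, 14 mm high, walls and floor 4 mm thick, so inside 56 x 56 mm. Origin at the centre of its underside, on the table.
- white_tray: Small shallow square white plastic tray, fixed: 64 x 64 mm, 14 mm high, walls and floor 4 mm thick, so inside 56 x 56 mm. Origin at the centre of its underside, on the table.
There are look-alikes about, which are no part of the job. Of the things that look like the forceps, take the one that is farthest from the robot's base at the start. What is shaped like the syringe_blue but brown is not meant.

How it is judged:
By the outcome, as a careful person would: the job done as asked, in the order asked, and still so for the second after the job is handed in, with the robot touching nothing.
It also fails if it takes over 128 s, if anything falls off the work surface, if the arm or the gripper's body presses on something with over 40 N, if the wrist force passes 120 N, or if a joint passes its speed limit or range.

## Working session

There is one attempt and no reset: what is moved stays moved. The work goes in short steps, Python scripts to look and compute and a tool call to move; the robot and the scene stay as the last step left them, time stands still between calls to the robot, and variables do not carry over. Pictures are saved under pics/ and viewed, about 12 in all and at most 16, crops included, and the job is handed in when it is done.

Besides the shell and the picture viewer there is one more tool, called after "Request:" in YAML: its name, and indented under it one key for each argument. step_arm: Moves the arm, as the interface text tells. Its arguments: {"type":"object","properties":{"commands":{"type":"array"},"force":{"type":"number"}},"required":["commands"]}

```bash
ls; mkdir -p pics; python3 - <<'E'
from plant import telemetry, read_camera, camera_params, robot
import cv2
print(telemetry.read_state())
for n in ("scene","top"):
    cv2.imwrite(f"pics/{n}0.png",read_camera(n)[:,:,::-1]); print(n,camera_params(n))
E
```

```text
pics
{'t': 0.0, 'q': array([ 1.10760196e+00,  1.31156367e-01,  1.48926028e+00, -5.76349593e-06,
        1.52299057e+00, -8.53729282e-02]), 'dq': array([-0.00286963, -0.0005794 , -0.00143721,  0.00017589, -0.00012888,
       -0.00037964]), 'joint_torque': array([ 8.67724466e-04, -5.59869254e+01, -4.91747653e+01,  7.64587708e-02,
        3.58495535e-02, -1.10719852e-04]), 'tool_pos': array([0.2211207 , 0.55732974, 0.3017006 ]), 'orientation': array([ 0.29506042,  1.5508819 , -0.29782025]), 'force': array([ 0.10168745, -0.81611498,  0.02785498]), 'wrist_torque': array([-0.01954145,  0.02036849,  0.03502041]), 'opening': 0.09276663226965104}
scene {'mtx': array([[384.39438859,   0.        , 284.56842625],
       [  0.        , 384.39438859, 210.63042083],
       [  0.        ,   0.        ,   1.        ]]), 'k1': -0.110836285040409, 'rvec': array([ 2.47756409,  0.662731  , -0.22342199]), 'tvec': array([-0.37208103, -0.16192095,  1.08221263])}
top {'mtx': array([[506.62488729,   0.        , 271.68976308],
       [  0.        , 506.62488729, 204.28562211],
       [  0.        ,   0.        ,   1.        ]]), 'k1': -0.023030543660472493, 'rvec': array([ 2.11673814, -2.10590855,  0.23208083]), 'tvec': array([-0.00982434,  0.43889668,  1.11787159])}
```

View pics/top0.png

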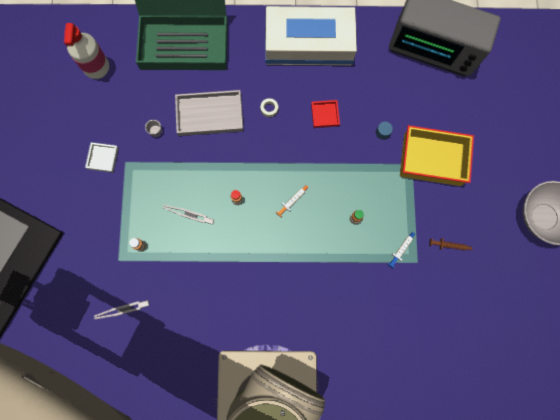

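View pics/scene0.png

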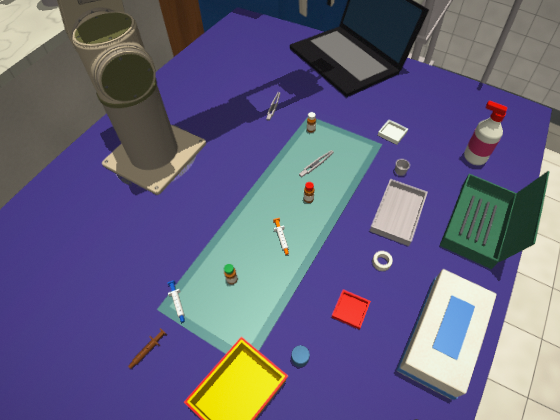

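Top view: syringes are the orange one at (293,201) and the blue one at (402,250). The brown look-alike is at (452,245). Red vial (236,197), white vial (137,244), green vial (357,216). Tub (437,156), steel tray (209,112), red tray (326,114), white tray (102,157).
Forceps-like: A at (188,215) on the mat and B at (121,310). There are also dark rods in the green box at (182,45). I'll enlarge these to confirm.

```bash
cat > h.py <<'E'
import numpy as np, cv2
from plant import telemetry, read_camera, camera_params, robot
from scipy.spatial.transform import Rotation as R
def ray(p,uv):
    u=(np.asarray(uv,float).reshape(-1,2)-p['mtx'][:2,2])/p['mtx'][0,0]
    s=u.copy()
    for _ in range(20): s=u/(1+p['k1']*(s**2).sum(1,keepdims=True))
    M=cv2.Rodrigues(p['rvec'])[0]
    return -M.T@p['tvec'], np.c_[s,np.ones(len(s))]@M
def plane(p,uv,z):
    o,d=ray(p,uv); return (o+d*((z-o[2])/d[:,2])[:,None])[:,:2]
def tri(p1,a,p2,b):
    o1,d1=ray(p1,a);o2,d2=ray(p2,b);d1=d1[0];d2=d2[0]
    t=np.linalg.lstsq(np.c_[d1,-d2],o2-o1,rcond=None)[0]
    x,y=o1+t[0]*d1,o2+t[1]*d2; return (x+y)/2,np.linalg.norm(x-y)
def proj(p,P):
    M=cv2.Rodrigues(p['rvec'])[0]; c=np.asarray(P).reshape(-1,3)@M.T+p['tvec']
    s=c[:,:2]/c[:,2:]; s=s*(1+p['k1']*(s**2).sum(1,keepdims=True)); return s*p['mtx'][0,0]+p['mtx'][:2,2]
def hsv(im): return cv2.cvtColor(im,cv2.COLOR_RGB2HSV)
def blobs(m,amin=6):
    n,l,s,c=cv2.connectedComponentsWithStats(m.astype(np.uint8))
    return [(c[i].round(1),s[i]) for i in range(1,n) if s[i][4]>=amin], l
E
python3 - <<'E'
from h import *
im=read_camera("top"); P=camera_params("top")
a=cv2.resize(im[190:330,80:230],None,fx=4,fy=4,interpolation=cv2.INTER_CUBIC)
b=cv2.resize(im[10:70,130:230],None,fx=2,fy=2,interpolation=cv2.INTER_CUBIC)
c=np.zeros((560,800,3),np.uint8); c[:,:600]=a; c[:120,600:]=b
c[200:400,600:]=cv2.resize(im[225:275,380:480][:, :100],None,fx=2,fy=4)
cv2.imwrite("pics/crop1.png",c[:,:,::-1])
Q=camera_params("scene")
# mat corners in both views
for n,u,v in [("mat far left",(124,164),(382,146)),("mat near right",(417,263),(160,309)),("mat far right",(415,165),(263,350))]: print(n,tri(P,u,Q,v))
for n,u,z in [("A",(188,215),0),("B",(121,310),0),("rods",(182,45),.02)]: x=plane(P,u,z)[0]; print(n,x,np.linalg.norm(x))
E
```

```text
mat far left (array([ 0.55001667,  0.35518674, -0.01009601]), np.float64(0.0011545079608631188))
mat near right (array([ 0.3122397 , -0.34676618, -0.00148596]), np.float64(0.006683647932974558))
mat far right (array([ 0.55014307, -0.32772057,  0.04808107]), np.float64(0.04349446708951172))
A [0.42185467 0.19145211] 0.4632658731214793
B [0.19906263 0.33666002] 0.3911085534582967
rods [0.85599828 0.22114704] 0.8841035354184904
```

View pics/crop1.png

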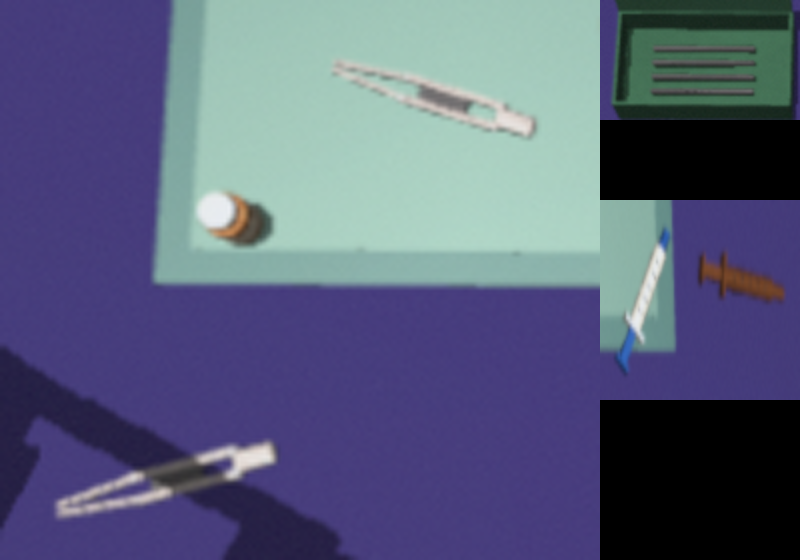

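The crop shows A (188,215) and B (121,310) as real forceps; the box holds only plain rods. A is 0.46 m from the base and B 0.39 m, so A is the one meant. The brown syringe at (452,245) is the decoy, and the blue one is at (402,250). Next I'll measure the poses.

```bash
cat >> h.py <<'E'
def goto(x,y,z,a):
    """grasp point x,y,z, jaw axis angle a (mod pi, nearest) -> shift mm, turn, from present measured pose"""
    s=telemetry.read_state(); R0=R.from_rotvec(s['orientation']); best=None
    for aa in (a,a+np.pi,a-np.pi):
        X=np.array([0,0,-1.]);Y=np.array([np.cos(aa),np.sin(aa),0])
        R1=R.from_matrix(np.c_[X,Y,np.cross(X,Y)]); t=(R0.inv()*R1).as_rotvec()
        if best is None or np.linalg.norm(t)<np.linalg.norm(best): best=t
    d=np.array([x,y,z+.065])-s['tool_pos']
    print('xyz',(R0.inv().apply(d)*1000).round(1),'turn',best.round(3),'| q6',s['q'][5].round(2),'t',round(s['t'],2))
def up(im,k=4): return cv2.resize(im,None,fx=k,fy=k,interpolation=cv2.INTER_CUBIC)
E
python3 - <<'E'
from h import *
im=read_camera("top"); P=camera_params("top"); H=hsv(im).astype(int); h,s,v=H[...,0],H[...,1],H[...,2]
def box(m,x0,y0,x1,y1):
    o=np.zeros_like(m); o[y0:y1,x0:x1]=m[y0:y1,x0:x1]; return o
def seg(name,m,z,amin=4):
    for c,st in blobs(m,amin)[0]: print(name,c,st[4],plane(P,c,z)[0].round(4))
sat=(s>140)&(v>80)
seg('or',box(sat&((h<18)),270,180,315,222),.006)
seg('bl',box(sat&(h>98)&(h<116),385,228,420,270),.006)
seg('redv',box(sat&((h<6)|(h>174)),225,185,250,210),.06)
seg('grn',box(sat&(h>45)&(h<75),345,205,370,225),.06)
seg('whv',box((s<50)&(v>150),125,232,150,252),.06)
seg('rtray',box(sat&((h<6)|(h>174)),300,95,350,135),.010)
seg('wtray',box((s<60)&(v>110),80,138,120,178),.010)
for n,m,z in [('forc',box((s<60)&(v>90),158,200,218,228),.006),('syro',box(((s<60)&(v>150))|(sat&(h<18)),270,180,315,222),.007),('syrb',box(((s<60)&(v>150))|(sat&(h>98)&(h<116)),385,228,420,270),.007),
  ('tub',box(sat&((h<32)|(h>174)),395,120,480,190),.05),('steel',box((s<60)&(v>70),170,85,250,140),.022),('rtray',box(sat&((h<6)|(h>174)),300,95,350,135),.014),('wtray',box((s<60)&(v>110),80,138,120,178),.014)]:
    q=plane(P,np.argwhere(m)[:,::-1],z); (c,sz,ang)=cv2.minAreaRect((q*1000).astype(np.float32)); print(n,np.round(c,1),np.round(sz,1),round(ang,1),len(q))
st=telemetry.read_state(); print(R.from_rotvec(st['orientation']).as_matrix().round(3))
E
```

```text
or [305.  187.5] 12 [ 0.4895 -0.0876]
or [281.4 211.1] 29 [ 0.4314 -0.0309]
bl [412. 234.] 15 [ 0.378  -0.3393]
bl [392.5 262.5] 48 [ 0.3106 -0.2901]
redv [235.2 194.4] 58 [0.4587 0.0759]
grn [359.2 213.7] 33 [ 0.4154 -0.2061]
whv [137.8 240. ] 311 [0.3526 0.2919]
rtray [325.1 113.3] 651 [ 0.6781 -0.1389]
wtray [100.6 156.5] 743 [0.5631 0.4077]
forc [424.5 192.2] [ 65.3 142.2] 0.3 1680
syro [457.6 -56.7] [100.3 105.9] 0.3 1844
syrb [ 346.  -308.1] [68.6 93.7] 87.6 727
tub [ 558.9 -395.8] [162.9 128.3] 81.2 3524
steel [674.2 147.8] [108.3 163.2] 4.7 2664
rtray [ 676.8 -138.2] [66.5 63.5] 4.6 651
wtray [562.2 406.3] [67.6 67.5] 82.4 743
[[-0.001  0.369  0.929]
 [-0.001  0.929 -0.369]
 [-1.    -0.001 -0.   ]]
```

```bash
python3 - <<'E'
from h import *
goto(.4615,-.0603,.15,np.radians(45.7))
E
```

```text
xyz [  87.6 -485.4  451.3] turn [0.395 0.    0.001] | q6 -0.09 t 0.2
```

Request:
step_arm:
  commands:
    - {"xyz": [88, -485, 451], "turn": [0.395, 0, 0], "grip": 45}
    - {"xyz": [88, -485, 451], "turn": [0.395, 0, 0], "grip": 45}
    - {"xyz": [88, -485, 451], "turn": [0.395, 0, 0], "grip": 45}
    - {"xyz": [88, -485, 451], "turn": [0.395, 0, 0], "grip": 45}
    - {"xyz": [88, -485, 451], "turn": [0.395, 0, 0], "grip": 45}
    - {"xyz": [88, -485, 451], "turn": [0.395, 0, 0], "grip": 45}
    - {"xyz": [88, -485, 451], "turn": [0.395, 0, 0], "grip": 45}
    - {"xyz": [88, -485, 451], "turn": [0.395, 0, 0], "grip": 45}
    - {"xyz": [88, -485, 451], "turn": [0.395, 0, 0], "grip": 45}
    - {"xyz": [88, -485, 451], "turn": [0.395, 0, 0], "grip": 45}
    - {"xyz": [88, -485, 451], "turn": [0.395, 0, 0], "grip": 45}
    - {"xyz": [88, -485, 451], "turn": [0.395, 0, 0], "grip": 45}
  force: 15

```text
t: 1.7
tool_pos: [0.4617, -0.062, 0.2141]
orientation: [0.607, 1.485, -0.608]
force: [-0.1, 1.0, -0.3]
opening: 0.0454
```

```bash
python3 - <<'E'
from h import *
P=camera_params("wrist");im=read_camera("wrist"); cv2.imwrite("pics/w1.png",im[:,:,::-1])
H=hsv(im).astype(int); h,s,v=H[...,0],H[...,1],H[...,2]
for c,st in blobs((s>140)&(v>80)&(h<18),40)[0]: print(c,st[4],plane(P,c,.006)[0].round(4))
goto(.4615,-.0603,.022,np.radians(45.7))
E
```

```text
[428.9  69.1] 1056 [0.4688 0.0917]
[276.5 157.9] 104 [ 0.4362 -0.0384]
[277.5 245.3] 135 [ 0.489  -0.0893]
[352.3 388.7] 48 [ 0.6447 -0.1415]
xyz [127.2   0.3   0. ] turn [-0.003 -0.001  0.001] | q6 -1.04 t 1.75
```

View pics/w1.png

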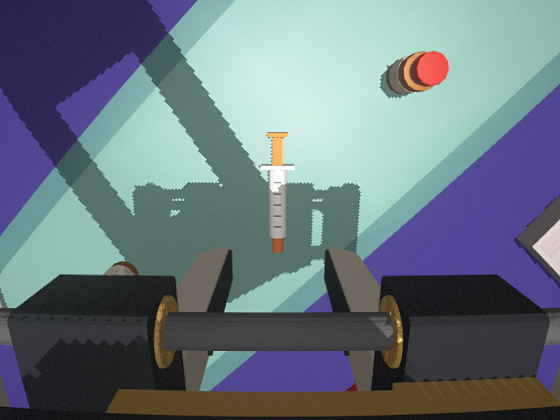

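Wrist view: the syringe is upright in the picture between the fingers, thumb end (277,150) and cap (277,245), on the jaw centre line. I'll grasp and lift.

Request:
step_arm:
  commands:
    - {"xyz": [60, 0, 0], "turn": [0, 0, 0], "grip": 45}
    - {"xyz": [110, 0, 0], "turn": [0, 0, 0], "grip": 45}
    - {"xyz": [126, 0, 0], "turn": [0, 0, 0], "grip": 45}
    - {"xyz": [126, 0, 0], "turn": [0, 0, 0], "grip": 45}
    - {"xyz": [126, 0, 0], "turn": [0, 0, 0], "grip": 5}
    - {"xyz": [126, 0, 0], "turn": [0, 0, 0], "grip": 5}
    - {"xyz": [126, 0, 0], "turn": [0, 0, 0], "grip": 5}
    - {"xyz": [126, 0, 0], "turn": [0, 0, 0], "grip": 5}
    - {"xyz": [126, 0, 0], "turn": [0, 0, 0], "grip": 5}
    - {"xyz": [90, 0, 0], "turn": [0, 0, 0], "grip": 5}
    - {"xyz": [40, 0, 0], "turn": [0, 0, 0], "grip": 5}
    - {"xyz": [0, 0, 0], "turn": [0, 0, 0], "grip": 5}
  force: 15

```text
t: 3.25
tool_pos: [0.4616, -0.0595, 0.2165]
orientation: [0.604, 1.484, -0.604]
force: [0.8, -0.0, 0.5]
opening: 0.013
```

```bash
python3 - <<'E'
from h import *
print(telemetry.read_state()['opening'])
# tub: rim inner/yellow floor estimate
im=read_camera("top"); P=camera_params("top"); H=hsv(im).astype(int)
m=(H[...,0]>22)&(H[...,0]<34)&(H[...,1]>150)&(H[...,2]>80); m[:120]=0; m[190:]=0; m[:,:395]=0
q=plane(P,np.argwhere(m)[:,::-1],.004); print(cv2.minAreaRect((q*1000).astype(np.float32)),P['mtx'][0,0])
o,d=ray(P,(280,210)); print('cam',o)
# tub centre candidate, syringe at tub x -20
C=np.array([.557,-.395]); th=np.radians(-8.8); ux=np.array([np.cos(th),np.sin(th)])
print(np.round(C-22*ux/1000,4),np.round(C+22*ux/1000,4))
goto(*(C-.022*ux),.15,th)
cor=[(a*.059,b*.079) for a in(-1,1) for b in(-1,1)]
uy=np.array([-ux[1],ux[0]])
for a,b in cor: print(proj(P,[*(C+a*ux+b*uy),.05]).round(1))
E
```

```text
0.013000553022035389
((572.4432373046875, -409.5052490234375), (162.36727905273438, 125.78604125976562), 80.87569427490234) 506.6248872908996
cam [ 0.19227579 -0.00166571  1.18549186]
[ 0.5353 -0.3916] [ 0.5787 -0.3984]
xyz [   8.4 -187.7  282.5] turn [ 0.952  0.004 -0.007] | q6 -1.04 t 3.3
[[468.  185.1]]
[[400.7 174.6]]
[[471.7 137.6]]
[[405.8 127.4]]
```

Opening is 13 mm, so the syringe is held. Carrying it to the tub.

Request:
step_arm:
  commands:
    - {"xyz": [8, -188, 282], "turn": [0.952, 0.004, -0.007], "grip": 5}
    - {"xyz": [8, -188, 282], "turn": [0.952, 0.004, -0.007], "grip": 5}
    - {"xyz": [8, -188, 282], "turn": [0.952, 0.004, -0.007], "grip": 5}
    - {"xyz": [8, -188, 282], "turn": [0.952, 0.004, -0.007], "grip": 5}
    - {"xyz": [8, -188, 282], "turn": [0.952, 0.004, -0.007], "grip": 5}
    - {"xyz": [8, -188, 282], "turn": [0.952, 0.004, -0.007], "grip": 5}
    - {"xyz": [8, -188, 282], "turn": [0.952, 0.004, -0.007], "grip": 5}
    - {"xyz": [8, -188, 282], "turn": [0.952, 0.004, -0.007], "grip": 5}
    - {"xyz": [8, -188, 282], "turn": [0.952, 0.004, -0.007], "grip": 5}
  force: 15

```text
t: 4.42
tool_pos: [0.5323, -0.3896, 0.2068]
orientation: [1.318, 1.14, -1.326]
force: [-0.0, 0.6, -0.2]
opening: 0.0137
```

```bash
python3 - <<'E'
from h import *
im=read_camera("wrist"); cv2.imwrite("pics/w2.png",im[:,:,::-1])
goto(.5353,-.3916,.032,np.radians(-8.8))
E
```

```text
xyz [109.9   4.    1.5] turn [ 0.001 -0.     0.008] | q6 -0.55 t 4.47
```

View pics/w2.png

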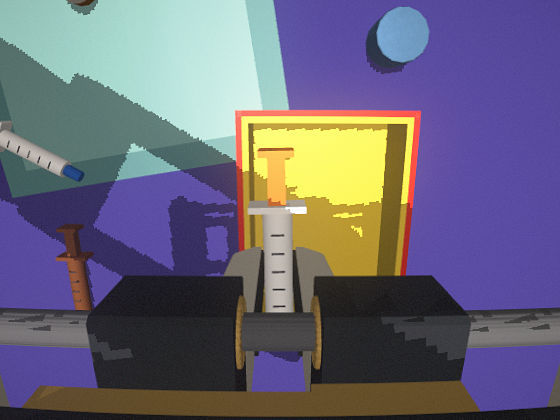

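The syringe hangs over the left part of the tub, parallel to its long side (rim columns 237–418). I'll shift 5 mm inward, lower and release.

Request:
step_arm:
  commands:
    - {"xyz": [0, 9, 2], "turn": [0, 0, 0], "grip": 5}
    - {"xyz": [60, 9, 2], "turn": [0, 0, 0], "grip": 5}
    - {"xyz": [108, 9, 2], "turn": [0, 0, 0], "grip": 5}
    - {"xyz": [108, 9, 2], "turn": [0, 0, 0], "grip": 5}
    - {"xyz": [108, 9, 2], "turn": [0, 0, 0], "grip": 5}
    - {"xyz": [108, 9, 2], "turn": [0, 0, 0], "grip": 22}
    - {"xyz": [108, 9, 2], "turn": [0, 0, 0], "grip": 22}
    - {"xyz": [60, 9, 2], "turn": [0, 0, 0], "grip": 22}
    - {"xyz": [0, 9, 2], "turn": [0, 0, 0], "grip": 22}
    - {"xyz": [0, 9, 2], "turn": [0, 0, 0], "grip": 22}
  force: 15

```text
t: 5.72
tool_pos: [0.5437, -0.3967, 0.2156]
orientation: [1.318, 1.125, -1.323]
force: [-0.1, 0.0, 0.8]
opening: 0.0217
```

```bash
python3 - <<'E'
from h import *
im=read_camera("top");P=camera_params("top")
th=np.arctan2(-.0492,.0674)
goto(.3447,-.3149,.15,th+np.pi/2)
E
```

```text
xyz [  -3.2 -207.9  -49.5] turn [-1.094  0.003  0.003] | q6 -0.55 t 5.78
```

Request:
step_arm:
  commands:
    - {"xyz": [-3, -208, -50], "turn": [-1.094, 0, 0], "grip": 45}
    - {"xyz": [-3, -208, -50], "turn": [-1.094, 0, 0], "grip": 45}
    - {"xyz": [-3, -208, -50], "turn": [-1.094, 0, 0], "grip": 45}
    - {"xyz": [-3, -208, -50], "turn": [-1.094, 0, 0], "grip": 45}
    - {"xyz": [-3, -208, -50], "turn": [-1.094, 0, 0], "grip": 45}
    - {"xyz": [-3, -208, -50], "turn": [-1.094, 0, 0], "grip": 45}
    - {"xyz": [-3, -208, -50], "turn": [-1.094, 0, 0], "grip": 45}
    - {"xyz": [-3, -208, -50], "turn": [-1.094, 0, 0], "grip": 45}
    - {"xyz": [-3, -208, -50], "turn": [-1.094, 0, 0], "grip": 45}
  force: 15

```text
t: 6.9
tool_pos: [0.343, -0.3129, 0.211]
orientation: [0.496, 1.522, -0.496]
force: [0.9, 0.0, -0.2]
opening: 0.0449
```

```bash
python3 - <<'E'
from h import *
P=camera_params("wrist");im=read_camera("wrist"); cv2.imwrite("pics/w3.png",im[:,:,::-1])
H=hsv(im).astype(int); h,s,v=H[...,0],H[...,1],H[...,2]
for c,st in blobs((s>150)&(v>60)&(h>98)&(h<116),40)[0]: print(c,st[4],plane(P,c,.006)[0].round(4))
th=np.arctan2(-.0492,.0674)
goto(.3447,-.3149,.022,th+np.pi/2)
E
```

```text
[276.2 157.1] 337 [ 0.3118 -0.2926]
[276.2 254.8] 126 [ 0.3774 -0.3409]
xyz [124.1  -0.2   3.5] turn [-0.002 -0.007  0.003] | q6 -1.78 t 6.95
```

View pics/w3.png

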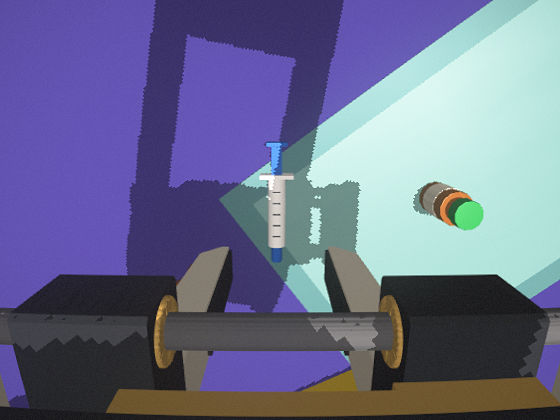

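Blue syringe centred: thumb (276,157), cap (276,255). The green vial at (465,213) is well clear. I'll grasp.

Request:
step_arm:
  commands:
    - {"xyz": [60, 0, 3], "turn": [0, 0, 0], "grip": 45}
    - {"xyz": [110, 0, 3], "turn": [0, 0, 0], "grip": 45}
    - {"xyz": [123, 0, 3], "turn": [0, 0, 0], "grip": 45}
    - {"xyz": [123, 0, 3], "turn": [0, 0, 0], "grip": 45}
    - {"xyz": [123, 0, 3], "turn": [0, 0, 0], "grip": 5}
    - {"xyz": [123, 0, 3], "turn": [0, 0, 0], "grip": 5}
    - {"xyz": [123, 0, 3], "turn": [0, 0, 0], "grip": 5}
    - {"xyz": [123, 0, 3], "turn": [0, 0, 0], "grip": 5}
    - {"xyz": [123, 0, 3], "turn": [0, 0, 0], "grip": 5}
    - {"xyz": [90, 0, 3], "turn": [0, 0, 0], "grip": 5}
    - {"xyz": [40, 0, 3], "turn": [0, 0, 0], "grip": 5}
    - {"xyz": [0, 0, 3], "turn": [0, 0, 0], "grip": 5}
  force: 15

```text
t: 8.45
tool_pos: [0.3454, -0.3147, 0.2129]
orientation: [0.494, 1.521, -0.495]
force: [0.9, -1.2, 0.1]
opening: 0.0135
```

```bash
python3 - <<'E'
from h import *
goto(.5757,-.398,.15,np.radians(-8.8))
E
```

```text
xyz [ -3.9  68.6 235.1] turn [ 1.094 -0.004  0.007] | q6 -1.78 t 8.45
```

Request:
step_arm:
  commands:
    - {"xyz": [-4, 69, 235], "turn": [1.094, 0, 0], "grip": 5}
    - {"xyz": [-4, 69, 235], "turn": [1.094, 0, 0], "grip": 5}
    - {"xyz": [-4, 69, 235], "turn": [1.094, 0, 0], "grip": 5}
    - {"xyz": [-4, 69, 235], "turn": [1.094, 0, 0], "grip": 5}
    - {"xyz": [-4, 69, 235], "turn": [1.094, 0, 0], "grip": 5}
    - {"xyz": [-4, 69, 235], "turn": [1.094, 0, 0], "grip": 5}
    - {"xyz": [-4, 69, 235], "turn": [1.094, 0, 0], "grip": 5}
    - {"xyz": [-4, 69, 235], "turn": [1.094, 0, 0], "grip": 5}
    - {"xyz": [-4, 69, 235], "turn": [1.094, 0, 0], "grip": 5}
  force: 15

```text
t: 9.57
tool_pos: [0.5758, -0.3976, 0.2136]
orientation: [1.317, 1.14, -1.326]
force: [0.2, -0.0, -0.6]
opening: 0.0132
```

```bash
python3 - <<'E'
from h import *
im=read_camera("wrist"); cv2.imwrite("pics/w4.png",im[:,:,::-1])
goto(.5757,-.398,.034,np.radians(-8.8))
E
```

```text
xyz [114.7   0.8   0.4] turn [ 0.001 -0.     0.007] | q6 -0.52 t 9.62
```

View pics/w4.png

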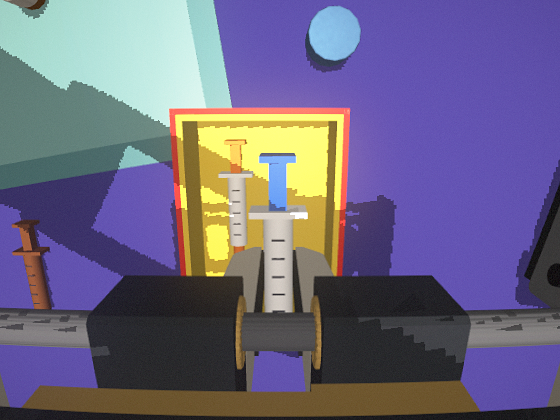

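Orange lies in the tub at column 237, with the blue above to its right (278). I'll lower and release.

Request:
step_arm:
  commands:
    - {"xyz": [60, 3, 0], "turn": [0, 0, 0], "grip": 5}
    - {"xyz": [112, 3, 0], "turn": [0, 0, 0], "grip": 5}
    - {"xyz": [112, 3, 0], "turn": [0, 0, 0], "grip": 5}
    - {"xyz": [112, 3, 0], "turn": [0, 0, 0], "grip": 5}
    - {"xyz": [112, 3, 0], "turn": [0, 0, 0], "grip": 18}
    - {"xyz": [112, 3, 0], "turn": [0, 0, 0], "grip": 18}
    - {"xyz": [112, 3, 0], "turn": [0, 0, 0], "grip": 18}
    - {"xyz": [60, 3, 0], "turn": [0, 0, 0], "grip": 18}
    - {"xyz": [0, 3, 0], "turn": [0, 0, 0], "grip": 18}
    - {"xyz": [-30, 3, 0], "turn": [0, 0, 0], "grip": 40}
  force: 15

```text
t: 10.88
tool_pos: [0.5802, -0.399, 0.2487]
orientation: [1.319, 1.133, -1.325]
force: [-0.3, -0.4, 0.1]
opening: 0.024
```

```bash
python3 - <<'E'
from h import *
P=camera_params("top")
# forceps from pixels in crop1 (x4, offset 80,190): tips (336,66), back end (534,130)
q=plane(P,[(80+334/4,190+67/4),(80+534/4,190+128/4)],.005); print(q)
d=q[0]-q[1]; L=np.linalg.norm(d); c=q[1]+d*62/126; th=np.arctan2(d[1],d[0]); print(L,c,np.degrees(th))
goto(*c,.15,th+np.pi/2)
E
```

```text
[[0.44054788 0.24978276]
 [0.4043754  0.12965761]]
0.12545317292106217 [0.42217456 0.18876681] 73.24172873968712
xyz [  32.8 -246.2 -556.7] turn [0.139 0.003 0.002] | q6 -0.52 t 10.88
```

Request:
step_arm:
  commands:
    - {"xyz": [32, -246, -557], "turn": [0.139, 0, 0], "grip": 50}
    - {"xyz": [32, -246, -557], "turn": [0.139, 0, 0], "grip": 50}
    - {"xyz": [32, -246, -557], "turn": [0.139, 0, 0], "grip": 50}
    - {"xyz": [32, -246, -557], "turn": [0.139, 0, 0], "grip": 50}
    - {"xyz": [32, -246, -557], "turn": [0.139, 0, 0], "grip": 50}
    - {"xyz": [32, -246, -557], "turn": [0.139, 0, 0], "grip": 50}
    - {"xyz": [32, -246, -557], "turn": [0.139, 0, 0], "grip": 50}
    - {"xyz": [32, -246, -557], "turn": [0.139, 0, 0], "grip": 50}
    - {"xyz": [32, -246, -557], "turn": [0.139, 0, 0], "grip": 50}
    - {"xyz": [32, -246, -557], "turn": [0.139, 0, 0], "grip": 50}
    - {"xyz": [32, -246, -557], "turn": [0.139, 0, 0], "grip": 50}
    - {"xyz": [32, -246, -557], "turn": [0.139, 0, 0], "grip": 50}
  force: 15

```text
t: 12.38
tool_pos: [0.4214, 0.1898, 0.2137]
orientation: [1.418, 1.062, -1.427]
force: [-0.1, -0.6, 0.6]
opening: 0.0499
```

```bash
python3 - <<'E'
from h import *
im=read_camera("wrist"); t=read_camera("top")
o=np.zeros((600,800,3),np.uint8); o[:420,:560]=im; o[420:600,560:800]=cv2.resize(t[125:193,395:485],(240,180),interpolation=cv2.INTER_CUBIC)
cv2.imwrite("pics/w5.png",o[:,:,::-1])
goto(.4222,.1888,.022,np.radians(73.2+90))
E
```

```text
xyz [126.7   1.5  -0. ] turn [-0.001  0.001  0.007] | q6 0.6 t 12.47
```

View pics/w5.png

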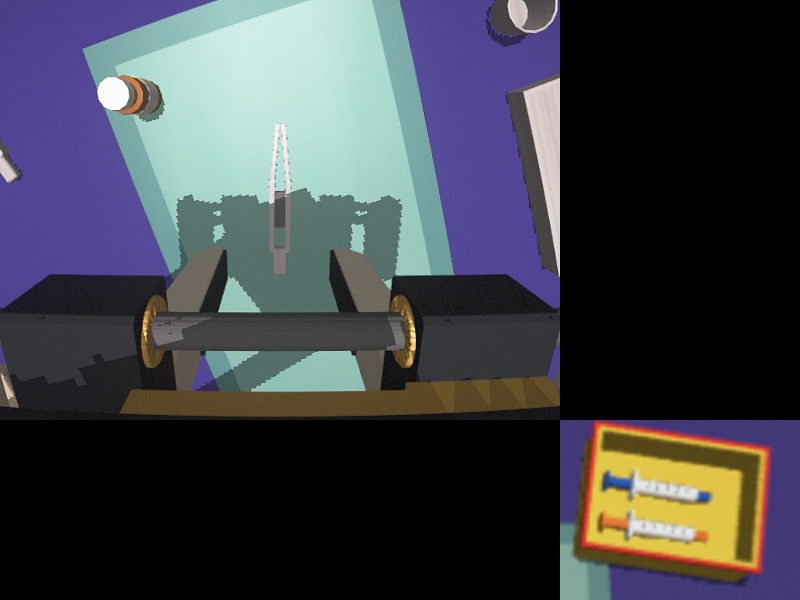

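Both syringes lie in the tub (inset). The forceps are aligned between the jaws, tips (280,124), back end (279,272). I'll grasp.

Request:
step_arm:
  commands:
    - {"xyz": [60, 1, 0], "turn": [0, 0, 0], "grip": 50}
    - {"xyz": [110, 1, 0], "turn": [0, 0, 0], "grip": 50}
    - {"xyz": [127, 1, 0], "turn": [0, 0, 0], "grip": 50}
    - {"xyz": [127, 1, 0], "turn": [0, 0, 0], "grip": 50}
    - {"xyz": [127, 1, 0], "turn": [0, 0, 0], "grip": 5}
    - {"xyz": [127, 1, 0], "turn": [0, 0, 0], "grip": 5}
    - {"xyz": [127, 1, 0], "turn": [0, 0, 0], "grip": 5}
    - {"xyz": [127, 1, 0], "turn": [0, 0, 0], "grip": 5}
    - {"xyz": [127, 1, 0], "turn": [0, 0, 0], "grip": 5}
    - {"xyz": [90, 1, 0], "turn": [0, 0, 0], "grip": 5}
    - {"xyz": [40, 1, 0], "turn": [0, 0, 0], "grip": 5}
    - {"xyz": [0, 1, 0], "turn": [0, 0, 0], "grip": 5}
  force: 20

```text
t: 13.98
tool_pos: [0.4222, 0.1898, 0.2152]
orientation: [1.419, 1.062, -1.427]
force: [-0.3, -0.0, -0.3]
opening: 0.017
```

```bash
python3 - <<'E'
from h import *
im=read_camera("top"); P=camera_params("top"); H=hsv(im).astype(int)
c=np.array([.672,.147]);th=np.radians(4.7);ux=np.array([np.cos(th),np.sin(th)]);uy=np.array([-ux[1],ux[0]])
o=up(im[80:145,165:255],4).copy()
for a in(-1,1):
  for b in(-1,1):
    p=proj(P,[*(c+a*.05*ux+b*.08*uy),.022])[0]; cv2.circle(o,tuple(int(x) for x in (p-[165,80])*4+2),4,(255,0,0),1)
cv2.imwrite("pics/st.png",o[:,:,::-1])
goto(*c,.12,th)
E
```

```text
xyz [ 35.8 249.6 -29.5] turn [-0.375 -0.004  0.   ] | q6 0.6 t 14.03
```

View pics/st.png

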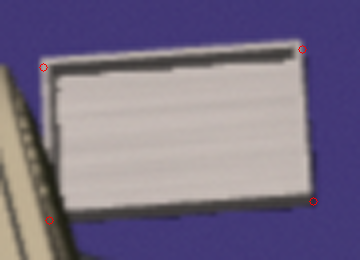

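The forceps are held (17 mm). The drawn tray rim sits about 2 px low, so I'll use a tray centre 4 mm farther ahead.

Request:
step_arm:
  commands:
    - {"xyz": [0, 60, -8], "turn": [-0.1, 0, 0], "grip": 5}
    - {"xyz": [36, 254, -30], "turn": [-0.375, 0, 0], "grip": 5}
    - {"xyz": [36, 254, -30], "turn": [-0.375, 0, 0], "grip": 5}
    - {"xyz": [36, 254, -30], "turn": [-0.375, 0, 0], "grip": 5}
    - {"xyz": [36, 254, -30], "turn": [-0.375, 0, 0], "grip": 5}
    - {"xyz": [36, 254, -30], "turn": [-0.375, 0, 0], "grip": 5}
    - {"xyz": [36, 254, -30], "turn": [-0.375, 0, 0], "grip": 5}
    - {"xyz": [36, 254, -30], "turn": [-0.375, 0, 0], "grip": 5}
  force: 20

```text
t: 15.02
tool_pos: [0.6732, 0.1459, 0.1771]
orientation: [1.147, 1.253, -1.151]
force: [-0.3, 0.2, -0.7]
opening: 0.0168
```

```bash
python3 - <<'E'
from h import *
im=read_camera("wrist"); cv2.imwrite("pics/w6.png",im[:,:,::-1])
goto(.676,.147,.030,np.radians(4.7))
E
```

```text
xyz [82.   3.3 -0.8] turn [ 0.001 -0.002  0.006] | q6 0.05 t 15.07
```

View pics/w6.png

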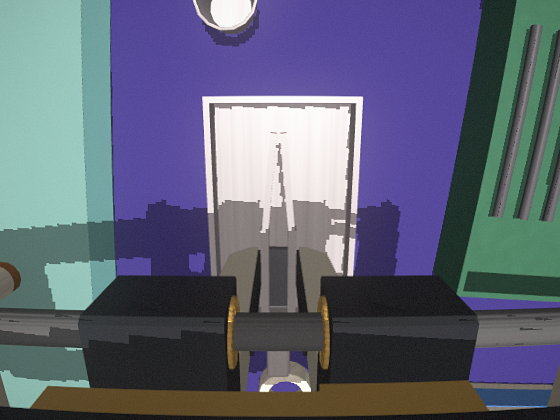

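Forceps over the tray: tray columns 203–362, forceps at 278, tips inside the far edge. I'll lower and release.

Request:
step_arm:
  commands:
    - {"xyz": [40, 3, -1], "turn": [0, 0, 0], "grip": 5}
    - {"xyz": [82, 3, -1], "turn": [0, 0, 0], "grip": 5}
    - {"xyz": [83, 3, -1], "turn": [0, 0, 0], "grip": 5}
    - {"xyz": [83, 3, -1], "turn": [0, 0, 0], "grip": 5}
    - {"xyz": [83, 3, -1], "turn": [0, 0, 0], "grip": 5}
    - {"xyz": [83, 3, -1], "turn": [0, 0, 0], "grip": 28}
    - {"xyz": [83, 3, -1], "turn": [0, 0, 0], "grip": 28}
    - {"xyz": [83, 3, -1], "turn": [0, 0, 0], "grip": 28}
    - {"xyz": [40, 3, -1], "turn": [0, 0, 0], "grip": 28}
    - {"xyz": [0, 3, -1], "turn": [0, 0, 0], "grip": 28}
    - {"xyz": [-40, 3, -1], "turn": [0, 0, 0], "grip": 28}
  force: 20

```text
t: 16.45
tool_pos: [0.6768, 0.1463, 0.2167]
orientation: [1.146, 1.254, -1.153]
force: [1.1, -0.0, 0.1]
opening: 0.028
```

```bash
python3 - <<'E'
from h import *
im=read_camera("wrist"); cv2.imwrite("pics/w7.png",im[:,:,::-1])
goto(.4587,.0759,.15,np.radians(4.7))
E
```

```text
xyz [   8.7 -225.7   52.5] turn [-0.    -0.003 -0.001] | q6 0.06 t 16.5
```

View pics/w7.png

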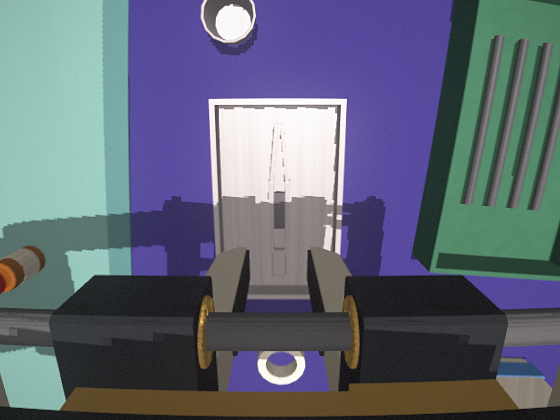

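The forceps lie flat in the steel tray (tips (279,124), back (279,275)). On to the red vial, stopping 60 mm short so the wrist camera can see it.

Request:
step_arm:
  commands:
    - {"xyz": [0, -226, 112], "turn": [0, 0, 0], "grip": 50}
    - {"xyz": [0, -226, 112], "turn": [0, 0, 0], "grip": 50}
    - {"xyz": [0, -226, 112], "turn": [0, 0, 0], "grip": 50}
    - {"xyz": [0, -226, 112], "turn": [0, 0, 0], "grip": 50}
    - {"xyz": [0, -226, 112], "turn": [0, 0, 0], "grip": 50}
    - {"xyz": [0, -226, 112], "turn": [0, 0, 0], "grip": 50}
    - {"xyz": [0, -226, 112], "turn": [0, 0, 0], "grip": 50}
  force: 15

```text
t: 17.38
tool_pos: [0.4622, 0.0165, 0.2176]
orientation: [1.147, 1.253, -1.152]
force: [-0.2, 0.0, 0.6]
opening: 0.05
```

```bash
python3 - <<'E'
from h import *
P=camera_params("wrist");im=read_camera("wrist"); H=hsv(im).astype(int); h,s,v=H[...,0],H[...,1],H[...,2]
for c,st in blobs((s>170)&(v>60)&((h<5)|(h>175)),100)[0]: print(c,st,plane(P,c,.06)[0].round(4),plane(P,c,.055)[0].round(4))
goto(.4587,.0759,.12,np.radians(4.7))
E
```

```text
xyz [ 32.5   1.7 -59.3] turn [ 0.001 -0.002  0.007] | q6 -0.16 t 17.43
```

```bash
python3 - <<'E'
from h import *
P=camera_params("wrist");im=read_camera("wrist"); cv2.imwrite("pics/w8.png",im[:,:,::-1]); H=hsv(im)
print(proj(P,[.4587,.0759,.06])); x,y=proj(P,[.4587,.0759,.06])[0].astype(int); print(H[y-12:y+13:4,x])
E
```

```text
[[279.50026493 130.52935915]]
[[  1 146 252]
 [  2 141 252]
 [  2 145 252]
 [  3 145 252]
 [  2 153 252]
 [  2 155 252]
 [  2 158 252]]
```

View pics/w8.png

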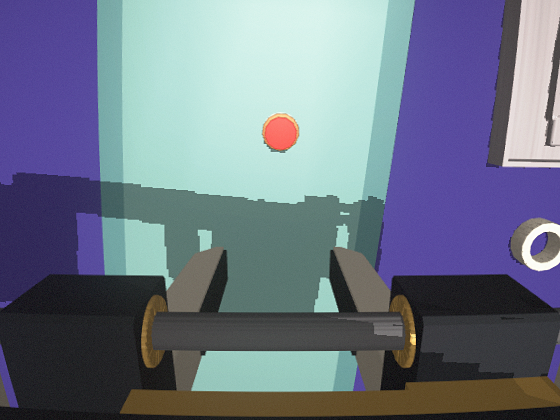

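The cap at (281,132) matches the predicted (280,131). I'll move over it, descend to mid-body and grasp.

Request:
step_arm:
  commands:
    - {"xyz": [0, 2, -58], "turn": [0, 0, 0], "grip": 50}
    - {"xyz": [0, 2, -58], "turn": [0, 0, 0], "grip": 50}
    - {"xyz": [60, 2, -58], "turn": [0, 0, 0], "grip": 50}
    - {"xyz": [110, 2, -58], "turn": [0, 0, 0], "grip": 50}
    - {"xyz": [118, 2, -58], "turn": [0, 0, 0], "grip": 50}
    - {"xyz": [118, 2, -58], "turn": [0, 0, 0], "grip": 15}
    - {"xyz": [118, 2, -58], "turn": [0, 0, 0], "grip": 15}
    - {"xyz": [118, 2, -58], "turn": [0, 0, 0], "grip": 15}
    - {"xyz": [118, 2, -58], "turn": [0, 0, 0], "grip": 15}
    - {"xyz": [90, 2, -58], "turn": [0, 0, 0], "grip": 15}
    - {"xyz": [40, 2, -58], "turn": [0, 0, 0], "grip": 15}
    - {"xyz": [18, 2, -58], "turn": [0, 0, 0], "grip": 15}
  force: 20

```text
t: 18.98
tool_pos: [0.4595, 0.0743, 0.2029]
orientation: [1.149, 1.25, -1.149]
force: [0.5, -0.0, -0.6]
opening: 0.0257
```

```bash
python3 - <<'E'
from h import *
P=camera_params("top")
im=read_camera("top"); H=hsv(im).astype(int); h,s,v=H[...,0],H[...,1],H[...,2]
def rim(m,x0,y0,x1,y1):
    o=np.zeros_like(m); o[y0:y1,x0:x1]=m[y0:y1,x0:x1]
    q=np.argwhere(o)[:,::-1].astype(np.float32); r=cv2.minAreaRect(q); b=cv2.boxPoints(r); print(np.round(b,1)); print(np.round(plane(P,b,.014)*1000,1), (plane(P,b,.014).mean(0)*1000).round(1))
rim((s>140)&((h<6)|(h>174))&(v>60),300,95,350,135)
rim((s<60)&(v>100),80,138,120,178)
goto(.677,-.138,.13,np.radians(4.6))
E
```

```text
[[311.3 101.6]
 [337.3  99.7]
 [339.1 124.9]
 [313.1 126.8]]
[[ 707.2 -104.7]
 [ 712.7 -169.5]
 [ 646.3 -172.4]
 [ 641.  -108.2]] [ 676.8 -138.7]
[[ 84.3 168.1]
 [ 88.9 140.6]
 [116.9 145.3]
 [112.4 172.7]]
[[532.7 443.4]
 [602.1 438.1]
 [590.4 368.7]
 [521.3 374.8]] [561.6 406.3]
xyz [  9.8 198.4 229.4] turn [ 0.002 -0.002 -0.001] | q6 -0.03 t 19.02
```

Request:
step_arm:
  commands:
    - {"xyz": [0, 199, 229], "turn": [0, 0, 0], "grip": 15}
    - {"xyz": [0, 199, 229], "turn": [0, 0, 0], "grip": 15}
    - {"xyz": [0, 199, 229], "turn": [0, 0, 0], "grip": 15}
    - {"xyz": [0, 199, 229], "turn": [0, 0, 0], "grip": 15}
    - {"xyz": [0, 199, 229], "turn": [0, 0, 0], "grip": 15}
    - {"xyz": [0, 199, 229], "turn": [0, 0, 0], "grip": 15}
    - {"xyz": [0, 199, 229], "turn": [0, 0, 0], "grip": 15}
    - {"xyz": [0, 199, 229], "turn": [0, 0, 0], "grip": 15}
    - {"xyz": [40, 199, 229], "turn": [0, 0, 0], "grip": 15}
    - {"xyz": [80, 199, 229], "turn": [0, 0, 0], "grip": 15}
    - {"xyz": [80, 199, 229], "turn": [0, 0, 0], "grip": 15}
    - {"xyz": [80, 199, 229], "turn": [0, 0, 0], "grip": 15}
  force: 20

```text
t: 20.52
tool_pos: [0.6751, -0.1372, 0.1192]
orientation: [1.146, 1.252, -1.151]
force: [0.8, -0.6, 1.2]
opening: 0.0258
```

```bash
python3 - <<'E'
from h import *
im=read_camera("wrist"); cv2.imwrite("pics/w9.png",im[:,:,::-1])
goto(.678,-.1385,.040,np.radians(4.6))
E
```

```text
xyz [15.1  2.2  1.2] turn [ 0.002 -0.001  0.004] | q6 -0.36 t 20.57
```

View pics/w9.png

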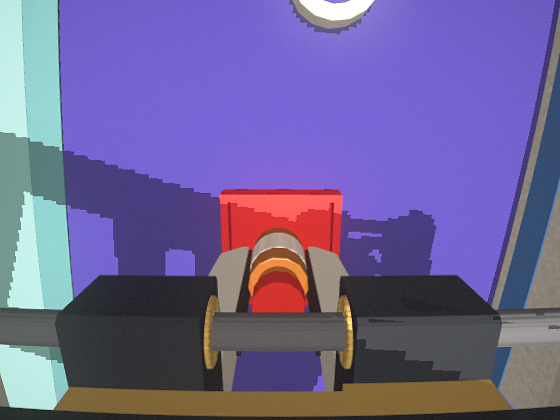

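Vial column 279, tray 220–342: centred. I'll lower the last 14 mm and release.

Request:
step_arm:
  commands:
    - {"xyz": [8, 2, 1], "turn": [0, 0, 0], "grip": 15}
    - {"xyz": [14, 2, 1], "turn": [0, 0, 0], "grip": 15}
    - {"xyz": [14, 2, 1], "turn": [0, 0, 0], "grip": 15}
    - {"xyz": [14, 2, 1], "turn": [0, 0, 0], "grip": 15}
  force: 20

```text
t: 21.08
tool_pos: [0.6773, -0.1387, 0.1043]
orientation: [1.147, 1.252, -1.152]
force: [0.4, 0.1, 4.9]
opening: 0.0256
```

Contact (4.9 N): the vial is on the tray floor. I'll release it and rise.

Request:
step_arm:
  commands:
    - {"xyz": [0, 0, 0], "turn": [0, 0, 0], "grip": 30}
    - {"xyz": [0, 0, 0], "turn": [0, 0, 0], "grip": 40}
    - {"xyz": [0, 0, 0], "turn": [0, 0, 0], "grip": 44}
    - {"xyz": [-40, 0, 0], "turn": [0, 0, 0], "grip": 44}
    - {"xyz": [-100, 0, 0], "turn": [0, 0, 0], "grip": 44}
    - {"xyz": [-115, 0, 0], "turn": [0, 0, 0], "grip": 44}
  force: 20

```text
t: 21.82
tool_pos: [0.6795, -0.1392, 0.224]
orientation: [1.148, 1.246, -1.149]
force: [0.8, -0.1, 0.4]
opening: 0.044
```

```bash
python3 - <<'E'
from h import *
im=read_camera("top");P=camera_params("top");H=hsv(im).astype(int)
m=(H[...,1]<60)&(H[...,2]>170); m[:236]=0;m[250:]=0;m[:,:128]=0;m[:,150:]=0
print((~m[236:250,128:150]).astype(int))
cv2.imwrite("pics/t10.png",im[:,:,::-1])
a=np.radians(4.6+40)
goto(.350,.291,.15,a)
E
```

```text
[[1 1 1 1 1 1 1 1 1 1 1 1 1 1 1 1 1 1 1 1 1 1]
 [1 1 1 1 1 1 1 1 1 1 1 1 1 1 1 1 1 1 1 1 1 1]
 [1 1 1 1 0 0 0 1 1 1 1 1 1 1 1 1 1 1 1 1 1 1]
 [1 1 0 0 0 0 0 0 0 1 1 1 1 1 1 1 1 1 1 1 1 1]
 [1 1 0 0 0 0 0 0 0 0 1 1 1 1 1 1 1 1 1 1 1 1]
 [1 0 0 0 0 0 0 0 0 0 1 1 1 1 1 1 1 1 1 1 1 1]
 [1 0 0 0 0 0 0 0 0 0 1 1 1 1 1 1 1 1 1 1 1 1]
 [1 0 0 0 0 0 0 0 0 0 1 1 1 1 1 1 1 1 1 1 1 1]
 [1 1 0 0 0 0 0 0 0 1 1 1 1 1 1 1 1 1 1 1 1 1]
 [1 1 1 0 0 0 0 1 1 1 1 1 1 1 1 1 1 1 1 1 1 1]
 [1 1 1 1 1 1 1 1 1 1 1 1 1 1 1 1 1 1 1 1 1 1]
 [1 1 1 1 1 1 1 1 1 1 1 1 1 1 1 1 1 1 1 1 1 1]
 [1 1 1 1 1 1 1 1 1 1 1 1 1 1 1 1 1 1 1 1 1 1]
 [1 1 1 1 1 1 1 1 1 1 1 1 1 1 1 1 1 1 1 1 1 1]]
xyz [   8.8 -293.1 -455.7] turn [-0.696  0.001  0.   ] | q6 -0.36 t 21.88
```

Request:
step_arm:
  commands:
    - {"xyz": [5, -299, -406], "turn": [0, 0, 0], "grip": 50}
    - {"xyz": [5, -299, -406], "turn": [0, 0, 0], "grip": 50}
    - {"xyz": [5, -299, -406], "turn": [0, 0, 0], "grip": 50}
    - {"xyz": [5, -299, -406], "turn": [0, 0, 0], "grip": 50}
    - {"xyz": [5, -299, -406], "turn": [0, 0, 0], "grip": 50}
    - {"xyz": [5, -299, -406], "turn": [0, 0, 0], "grip": 50}
    - {"xyz": [5, -299, -406], "turn": [0, 0, 0], "grip": 50}
    - {"xyz": [5, -299, -406], "turn": [0, 0, 0], "grip": 50}
    - {"xyz": [5, -299, -406], "turn": [0, 0, 0], "grip": 50}
    - {"xyz": [5, -299, -406], "turn": [0, 0, 0], "grip": 50}
    - {"xyz": [5, -299, -406], "turn": [0, 0, 0], "grip": 50}
    - {"xyz": [5, -299, -406], "turn": [0, 0, 0], "grip": 50}
  force: 20

```text
t: 23.38
tool_pos: [0.3468, 0.2406, 0.2159]
orientation: [1.148, 1.253, -1.155]
force: [-0.1, -0.2, 0.2]
opening: 0.0502
```

```bash
python3 - <<'E'
from h import *
T=camera_params("top"); e=plane(T,(133.5,241.5),.06)[0]; print(e)
P=camera_params("wrist");im=read_camera("wrist"); H=hsv(im).astype(int)
print(proj(P,[*e,.06]))
m=(H[...,1]<25)&(H[...,2]>170); m[240:]=0
for c,st in blobs(m,200)[0]: print(c,st,plane(P,c,.06)[0].round(4))
t=read_camera("top"); o=np.zeros((600,800,3),np.uint8); o[:420,:560]=im; o[420:,560:]=cv2.resize(t[80:140,290:370],(240,180)); cv2.imwrite("pics/w10.png",o[:,:,::-1])
goto(*e,.034,np.radians(4.6))
E
```

```text
[0.34912626 0.30135483]
[[288.65192994 128.88394386]]
[98.8 83.8] [  71    0   53  152 1533] [0.2269 0.3209]
[548.1  28.3] [ 531    0   29   57 1199] [0.5059 0.3787]
[299.9 103.4] [ 267   89   80   39 1623] [0.3548 0.3176]
[284.6 131.5] [269 115  32  33 813] [0.3467 0.2995]
xyz [117.1   8.2 -59.9] turn [-0.    -0.002  0.008] | q6 0.4 t 23.48
```

View pics/w10.png

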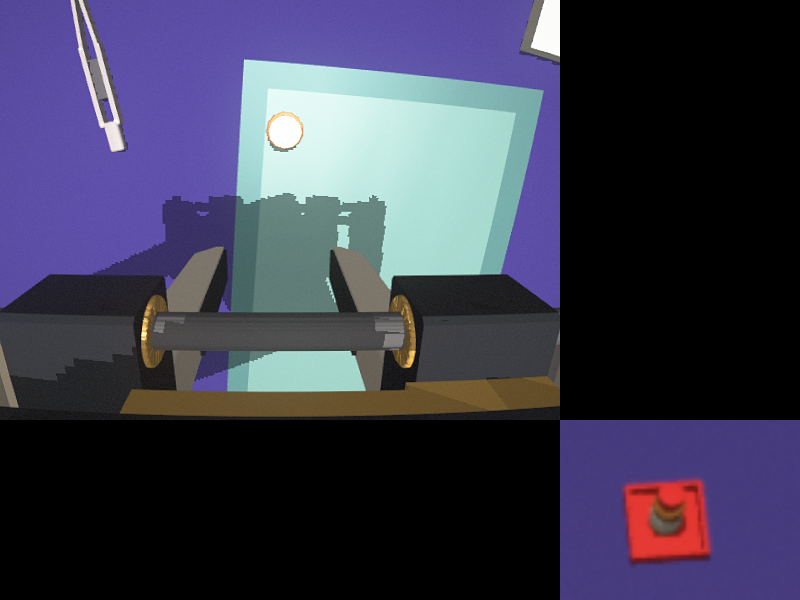

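The white cap is at (285,131), about 2 mm from the estimate, and the inset shows the red vial standing in its tray. I'll grasp.

Request:
step_arm:
  commands:
    - {"xyz": [0, 6, -58], "turn": [0, 0, 0], "grip": 50}
    - {"xyz": [0, 6, -58], "turn": [0, 0, 0], "grip": 50}
    - {"xyz": [60, 6, -58], "turn": [0, 0, 0], "grip": 50}
    - {"xyz": [110, 6, -58], "turn": [0, 0, 0], "grip": 50}
    - {"xyz": [117, 6, -58], "turn": [0, 0, 0], "grip": 50}
    - {"xyz": [117, 6, -58], "turn": [0, 0, 0], "grip": 15}
    - {"xyz": [117, 6, -58], "turn": [0, 0, 0], "grip": 15}
    - {"xyz": [117, 6, -58], "turn": [0, 0, 0], "grip": 15}
    - {"xyz": [117, 6, -58], "turn": [0, 0, 0], "grip": 15}
    - {"xyz": [90, 6, -58], "turn": [0, 0, 0], "grip": 15}
    - {"xyz": [40, 6, -58], "turn": [0, 0, 0], "grip": 15}
    - {"xyz": [17, 6, -58], "turn": [0, 0, 0], "grip": 15}
  force: 20

```text
t: 24.98
tool_pos: [0.3483, 0.3007, 0.2031]
orientation: [1.15, 1.253, -1.149]
force: [-0.2, 1.2, -0.8]
opening: 0.0257
```

```bash
python3 - <<'E'
from h import *
goto(.564,.408,.13,np.radians(4.6))
E
```

```text
xyz [  7.8 223.8 -89.2] turn [ 0.002 -0.005  0.003] | q6 0.51 t 24.98
```

Request:
step_arm:
  commands:
    - {"xyz": [0, 224, -89], "turn": [0, 0, 0], "grip": 15}
    - {"xyz": [0, 224, -89], "turn": [0, 0, 0], "grip": 15}
    - {"xyz": [0, 224, -89], "turn": [0, 0, 0], "grip": 15}
    - {"xyz": [0, 224, -89], "turn": [0, 0, 0], "grip": 15}
    - {"xyz": [0, 224, -89], "turn": [0, 0, 0], "grip": 15}
    - {"xyz": [0, 224, -89], "turn": [0, 0, 0], "grip": 15}
    - {"xyz": [0, 224, -89], "turn": [0, 0, 0], "grip": 15}
    - {"xyz": [0, 224, -89], "turn": [0, 0, 0], "grip": 15}
    - {"xyz": [40, 224, -89], "turn": [0, 0, 0], "grip": 15}
    - {"xyz": [80, 224, -89], "turn": [0, 0, 0], "grip": 15}
    - {"xyz": [80, 224, -89], "turn": [0, 0, 0], "grip": 15}
    - {"xyz": [80, 224, -89], "turn": [0, 0, 0], "grip": 15}
  force: 20

```text
t: 26.48
tool_pos: [0.563, 0.4075, 0.1199]
orientation: [1.148, 1.253, -1.151]
force: [-0.6, 0.2, 0.2]
opening: 0.0253
```

```bash
python3 - <<'E'
from h import *
im=read_camera("wrist"); cv2.imwrite("pics/w11.png",im[:,:,::-1])
goto(.564,.408,.041,np.radians(4.6))
E
```

```text
xyz [14.8  0.5 -0.1] turn [ 0.002 -0.004  0.004] | q6 0.47 t 26.52
```

View pics/w11.png

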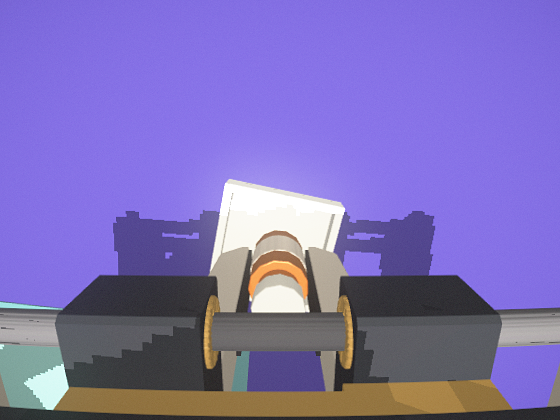

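The vial at column 279 is over the middle of the tilted white tray (far edge columns 228–344). I'll lower it.

Request:
step_arm:
  commands:
    - {"xyz": [8, 0, 0], "turn": [0, 0, 0], "grip": 15}
    - {"xyz": [14, 0, 0], "turn": [0, 0, 0], "grip": 15}
    - {"xyz": [14, 0, 0], "turn": [0, 0, 0], "grip": 15}
    - {"xyz": [14, 0, 0], "turn": [0, 0, 0], "grip": 15}
  force: 20

```text
t: 27.02
tool_pos: [0.5629, 0.4075, 0.1047]
orientation: [1.148, 1.253, -1.152]
force: [0.2, 0.1, 5.2]
opening: 0.0256
```

Request:
step_arm:
  commands:
    - {"xyz": [0, 0, 0], "turn": [0, 0, 0], "grip": 30}
    - {"xyz": [0, 0, 0], "turn": [0, 0, 0], "grip": 40}
    - {"xyz": [0, 0, 0], "turn": [0, 0, 0], "grip": 44}
    - {"xyz": [-40, 0, 0], "turn": [0, 0, 0], "grip": 44}
    - {"xyz": [-100, 0, 0], "turn": [0, 0, 0], "grip": 44}
    - {"xyz": [-160, 0, 0], "turn": [0, 0, 0], "grip": 44}
    - {"xyz": [-160, -180, 0], "turn": [0, 0, 0], "grip": 44}
    - {"xyz": [-160, -180, 0], "turn": [0, 0, 0], "grip": 44}
    - {"xyz": [-160, -180, 0], "turn": [0, 0, 0], "grip": 44}
    - {"xyz": [-160, -180, 0], "turn": [0, 0, 0], "grip": 44}
    - {"xyz": [-160, -180, 0], "turn": [0, 0, 0], "grip": 44}
  force: 20

```text
t: 28.4
tool_pos: [0.3845, 0.3923, 0.2655]
orientation: [1.147, 1.253, -1.152]
force: [-0.1, 1.7, -0.4]
opening: 0.0438
```

```bash
python3 - <<'E'
from h import *
t=read_camera("top"); cv2.imwrite("pics/t12.png",cv2.resize(t[70:330,60:500],(800,473),interpolation=cv2.INTER_CUBIC)[:,:,::-1])
E
```

```text
(no output)
```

View pics/t12.png

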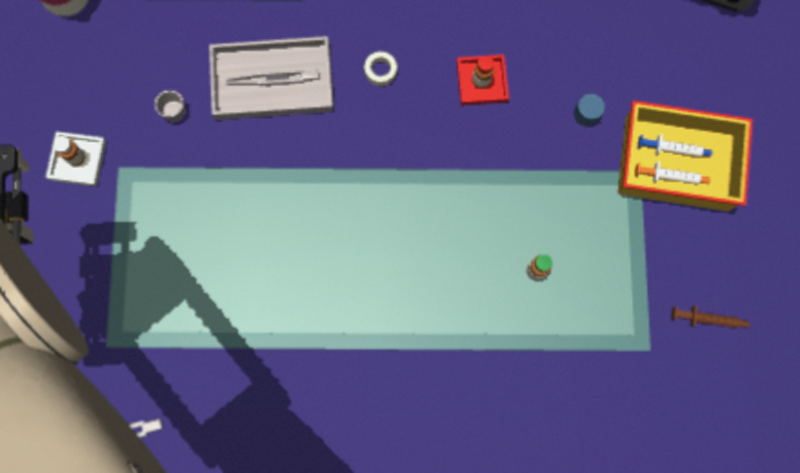

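All is in place: both syringes in the tub (675,160), forceps in the steel tray (272,78), red vial upright (484,70), white vial upright (70,150), green vial untouched (540,266). Handing in.

```bash
python3 -c "
from plant import robot
print(robot.close_job())"
```

```text
the job is handed in; nothing more can be done
None
```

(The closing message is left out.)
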